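# Unpack the descaler jars from the blind box

## Robot

A 6-joint arm with a two-finger parallel gripper is mounted at the origin on a cart in front of the work surface, level with it; the furniture and walls round the work are solid. World frame = base frame: x ahead of the robot, y to its left, z up, the work surface at z = 0. Lengths are in m, angles in rad, forces in N, time in s.
With the tool pointing down it reaches from about 0.25 to 0.725 m from the base axis. Payload 9.7 kg.
Tool frame: the origin (TCP) lies midway between the tips of the shut fingers; the grasp point (between the pads) lies 19 mm behind it; z points along the fingers, y is the line along which they close (so a half turn about z gives the same grasp; the last joint's range is limited). The gripper opens to 85 mm and grips with 20 to 120 N. Pads are 22 mm wide; open, the fingers measure 114 mm over their backs; the gripper's body (76 mm by 85 mm) begins 54 mm behind the grasp point. The pads swing forward as they close: fully open they stand 13 mm farther back than shut.
Start: joints at [-1.105, 0.087, 0.176, 1.66, 0, 1.571], TCP at [0.247, -0.491, 0.231] pointing down, gripper open.
Joint ranges: [-3.13, 3.13], [-0.85, 1.81], [-1.15, 1.24], [-2.2, 2.28], [-1.44, 1.52], [-3.14, 3.14]. Speed limits (rad/s): [2.22, 2.22, 2.57, 3.14, 3.14, 3.14].

## Interface

Orientations are given as a 3x3 rotation matrix whose columns are the frame's x, y, z axes.
In Python, from workcell import robot gives the robot as it stands. The module is installed in compiled form; this text tells all that it offers.
- The arm moves only by the tool arm_command, never from a script. Its argument "motion" is a list of rows, each an object with "jaw": the gripper's target within -1 to 1 (fully open at 1, half-way at 0, shut at -1); "xyz": the shift along the tool's x, y, z in units of 25 mm (1.0 is 25 mm), a list of three; "yaw": the turn about the tool's z in units of 5 degrees (1.0 is 5 degrees). A call has 1 to 12 rows; each row is the pose to reach, as a shift and turn from the pose commanded when the call began, along the tool's axes at that moment; what a row does not reach only later rows make up. A row lasts 1/10 s, in which the tool goes at most 50 mm and 8.59 degrees, less where a joint would pass 70% of its speed; a pose out of reach is approached as far as the arm can. A call with a gripper value outside its range is refused whole. The fingers move at their own pace and stop on an object; "newtons" is the grip in N (left out, the last holds). Time passes only in rows, so rows that repeat a pose let the fingers close. It gives the time, the measured TCP pose, the force, the opening and the grip force at its end, in the units of the state.
- robot.get_state(): the state, without advancing time (a new reading comes with each control period).
- robot.capture(name): name is "scene" or "top" or "wrist"; returns the picture (480x640x3 uint8, red, green, blue); there is no depth.
- robot.get_calibration(name): a dict with "fovy" (degrees; the focal length in pixels is half the picture's height over the tangent of half this angle, whatever the lens; pixels are square), "cx", "cy" (the principal point, pixels), "k1" (the pictures are not rectified: a ray, as slopes to the right and down, at radius r is drawn at 1 + k1 r^2 times it, then the intrinsics apply), "camera_from_world" (4x4, takes a point from world to camera coordinates). Camera axes: x right, y up, looking along -z (the intrinsics and any distortion apply to the point x, -y, -z); pixel columns grow to the right and rows downward; lengths in m; the calibration is good to about 2 mm. A picture is of the moment at which its call begins: read the wrist's pose just before it. get_calibration takes no time and is no camera call; for the wrist camera it gives the pose at the moment of the call.
- robot.job_done(): hands the job in; it is judged then, once.
The state is a dict: "time_s": time; "q": joint angles; "dq": joint speeds; "joint_efforts": joint torques, N m; "tcp_pos": TCP position; "eef_rot": TCP orientation; "ft_force": force on the tool from outside, world axes, zero at the start; "wrist_torque": the same for the moment, N m; "opening": finger opening in m; "gripper_force": force on a finger pad.
Only numpy, scipy, OpenCV 4.12 (cv2) and the standard library are available. Lean on these libraries where they do the work, as an engineer would, in place of code of your own. Each camera call takes 0.05 s, during which the arm holds its last target. There are 200 camera calls.

## Task

First hang the peg basket that is standing on the board by its handle on the two-pronged hook of the stand, so that the board is free. Then open the grey box, feel about inside it for the jars of descaler (two or three of them stand hidden somewhere along it), lift out every one and stand it upright on the board. Shut the box's lid at the end, and do not shift or knock over the other things on the worktop.

Things in the scene. Friction and masses are not known exactly. Their poses are not given: they have to be found in the camera images.
- box: Opaque grey insulated box, fixed to the worktop, 104 mm deep (x) by 316 mm long (y) by 125 mm high without its lid. Origin: centre of its underside; z up, y along its length, -x its front. Inside is one straight open channel 64 mm wide (x) by 304 mm long (y), centred on the origin; its floor is 6 mm, its rim 125 mm above the origin.
- box_floor (a point): Middle of the box's inner floor, axes as the box. Two or three jars stand upright on this floor in one row along y, at unknown places at least 70 mm apart (centres) and 55 mm from the end walls, up to 11 mm off the centre line. Their tops are 23 mm below the rim. A tool pointing down can tap the rigid tops to find them; pushed sideways a jar slides or tips.
- lid (a joint): Angle of the white lid (104 x 316 mm, 8 mm thick) about the hinge along the box's near top edge (-x side): 0 shut, grows as its far edge rises and swings over towards the robot, to a stop at 1.7 rad. The hinge is stiff (about 0.16 N m), so the lid stays at any angle; beyond about 1.5 it is out of the way.
- lid_hinge (a point): Middle of the lid's hinge line, on the box at its near top edge; the line runs along the box's y. With the lid shut the lid's bar lies 92 mm farther back (box +x) and 53.5 mm above this point, and turns about this line with the lid.
- lid_bar (a point): Middle of the lid's steel bar handle, a horizontal round bar 10 mm thick and 110 mm long between its two legs, parallel to the box's y, its axis 45 mm off the lid's upper face and 12 mm from the lid's free edge, so that fingers can pinch it from above and front-to-back at every lid angle.
- board: Flat wooden board, fixed on a thin rubber mat (2 mm), 200 mm (x) by 115 mm (y), 10 mm thick. Origin: centre of its underside; its top is 10 mm above that. The jars go here. The basket stands on it at the start.
- stand: Steel stand, fixed on the mat. Origin under its foot; a post (18 mm thick, 187 mm high) stands 100 mm behind it (+x). From the post two parallel round prongs, 8 mm thick, at y = -30 and +30 mm, run forward level, axes 175 mm above the origin, to x = -13 mm, then turn up 22 mm into tips at x = -21 mm. Between them is open space, so fingers holding the handle fit there; the basket comes from the front.
- hook_seat (a point): Midway between the two prongs, at the height of their upper sides, 10 mm behind the stand's origin (x = +10 mm), in the middle of where the handle may rest. x, y, z as the stand.
- basket: Small loose white plastic peg basket, 76 mm (x) by 96 mm (y), walls 55 mm high, 0.18 kg, with a rigid upright steel handle over it. Origin: centre of its underside; z up, y along the handle.
- basket_handle (a point): Middle of the basket's handle: a level round bar 8 mm thick along the basket's y, 86 mm long between its corners, 120 mm above the basket's underside. Hung, it lies across both prongs, its axis about 8 mm above theirs.
- jar_a: Jar of descaler, present or absent: round, 42 mm in diameter, 96 mm high with its cap (the top 20 mm), 0.11 kg, rigid. Origin: centre of its underside; z up along its axis.
- jar_b: Jar of descaler, present or absent: round, 42 mm in diameter, 96 mm high with its cap (the top 20 mm), 0.11 kg, rigid. Origin: centre of its underside; z up along its axis.
- jar_c: Jar of descaler, present or absent: round, 42 mm in diameter, 96 mm high with its cap (the top 20 mm), 0.11 kg, rigid. Origin: centre of its underside; z up along its axis.
- tin: Bystander: low round tin, 86 mm across and 40 mm high, in front of the stand. Origin: centre of its underside. Leave alone.
- scrub_brush: Bystander: scrubbing brush, 150 x 52 x 91 mm, at the left towards the back. Origin: centre of its underside. Leave alone.
- cleaner: Bystander: upright bottle, 58 mm across and 208 mm high, at the back. Origin: centre of its underside. Leave alone.
- carton: Bystander: small carton, 36 x 93 x 56 mm, at the back. Origin: centre of its underside. Leave alone.

How it is judged:
On the way, in this order (a step that is already met when the one before it is completed fails the run):
1. the basket hangs by its handle on the prongs of the stand (x of basket_handle in the frame of stand between -0.023 and 0.091 m and y of basket_handle in the frame of stand between -0.035 and 0.035 m and z of basket_handle in the frame of stand between 0.172 and 0.202 m and angle between basket's own z axis and vertical below 0.35 rad and contact force between basket and stand above 0.5 N and contact force between basket and the fingers below 0.1 N), for 0.3 s.
2. every jar stands upright on the board (x of jar_a in the frame of board between -0.09 and 0.09 m and y of jar_a in the frame of board between -0.05 and 0.05 m and z of jar_a in the frame of board between 0.004 and 0.016 m and angle between each of jar_a, jar_b, jar_c's own z axis and vertical below 0.12 rad and linear speed of each of jar_a, jar_b, jar_c below 0.03 m/s and x of jar_b in the frame of board between -0.09 and 0.09 m and y of jar_b in the frame of board between -0.05 and 0.05 m and z of jar_b in the frame of board between 0.004 and 0.016 m and x of jar_c in the frame of board between -0.09 and 0.09 m and y of jar_c in the frame of board between -0.05 and 0.05 m and z of jar_c in the frame of board between 0.004 and 0.016 m), for 0.3 s.
At the end, for the whole second after the job is handed in: Basket hangs by its handle across both prongs (middle of the bar within 35 mm sideways, tilt under 0.35 rad); every jar present stands upright (0.12 rad) at rest on the board, its axis within 90 mm (x) and 50 mm (y) of the board's centre; lid shut (under 0.06 rad) (all of step 2 and x of basket_handle in the frame of stand between -0.023 and 0.091 m and y of basket_handle in the frame of stand between -0.035 and 0.035 m and z of basket_handle in the frame of stand between 0.172 and 0.202 m and angle between basket's own z axis and vertical below 0.35 rad and contact force between basket and stand above 0.5 N and value of joint lid below 0.06 rad); the robot touches nothing.
It fails at once if the tin is shifted by more than 30 mm or tipped (distance of tin from where it was at the start of the episode above 0.03 m or angle between tin's own z axis and vertical above 0.4 rad).
It fails at once if the scrubbing brush is shifted by more than 30 mm or tipped (distance of scrub_brush from where it was at the start of the episode above 0.03 m or angle between scrub_brush's own z axis and vertical above 0.4 rad).
It fails at once if the bottle is shifted by more than 30 mm or tipped (distance of cleaner from where it was at the start of the episode above 0.03 m or angle between cleaner's own z axis and vertical above 0.4 rad).
It fails at once if the carton is shifted by more than 30 mm or tipped (distance of carton from where it was at the start of the episode above 0.03 m or angle between carton's own z axis and vertical above 0.4 rad).
Of jar_a, jar_b, jar_c only 2 to 3 are there at a start; the rules pass over those that are not, and their reading is None.
At some moment in a run one of basket may be knocked a few centimetres aside while the robot is not near it.
It also fails if it takes over 200 s, if anything falls off the work surface, if the arm or the gripper's body presses on something with over 40 N, if the wrist force passes 120 N, or if a joint passes its speed limit or range.

## Working session

There is one attempt and no reset: what is moved stays moved. The work goes in short steps, Python scripts to look and compute and a tool call to move; the robot and the scene stay as the last step left them, time stands still between calls to the robot, and variables do not carry over. Pictures are saved under pics/ and viewed, at most 15 in all, crops included, and the job is handed in when it is done.

Besides the shell and the picture viewer there is one more tool, called after ">>>" in YAML: its name, and indented under it one key for each argument. arm_command: Moves the arm, as the interface text tells. Its arguments: {"type":"object","properties":{"motion":{"type":"array"},"newtons":{"type":"number"}},"required":["motion"]}

```bash
mkdir -p pics; cat > h.py <<'E'
import numpy as np, cv2
from workcell import robot
def snap(name,fn):
    im=robot.capture(name); cv2.imwrite('pics/'+fn,cv2.cvtColor(im,cv2.COLOR_RGB2BGR)); return im
def cam(name):
    c=robot.get_calibration(name); f=240/np.tan(np.radians(c['fovy'])/2); return c,f,np.array(c['camera_from_world'])
def ray(name,u,v,c=None):
    c,f,M=c or cam(name)
    d=np.array([(u-c['cx'])/f,(v-c['cy'])/f]); p=d.copy()
    for _ in range(20): p=d/(1+c['k1']*(p@p))
    R=M[:3,:3]; o=-R.T@M[:3,3]; return o,R.T@np.array([p[0],-p[1],-1])
def atz(name,u,v,z,c=None):
    o,d=ray(name,u,v,c); return o+d*(z-o[2])/d[2]
def proj(name,P,c=None):
    c,f,M=c or cam(name)
    q=M[:3,:3]@np.array(P)+M[:3,3]; p=np.array([q[0],-q[1]])/-q[2]; p=p*(1+c['k1']*(p@p)); return p*f+[c['cx'],c['cy']]
def tri(obs):
    A=np.zeros((3,3));b=np.zeros(3)
    for n,u,v in obs:
        o,d=ray(n,u,v); d/=np.linalg.norm(d); Q=np.eye(3)-np.outer(d,d);A+=Q;b+=Q@o
    return np.linalg.solve(A,b)
E
python3 - <<'E'
from h import *
snap('scene','s0.png');snap('top','t0.png')
for n in('scene','top'):
    c=cam(n);print(n,c[0]['k1'],ray(n,320,240)[0],ray(n,320,240)[1])
s=robot.get_state();print(s['tcp_pos'],s['eef_rot'],s['opening'])
E
```

```text
scene -0.06668306259722658 [-0.04321267 -0.51871141  0.50528654] [ 0.66756955  0.61219585 -0.42378127]
top -0.09568828360223851 [0.40505607 0.01743709 1.14278103] [ 0.16494693 -0.00972317 -0.98628028]
[ 0.24693063 -0.49119245  0.23063364] [[ 8.93456951e-01  4.49148490e-01 -5.57237337e-04]
 [ 4.49148836e-01 -8.93456224e-01  1.13952831e-03]
 [ 1.39502525e-05 -1.26840199e-03 -9.99999195e-01]] 0.08535487312647413
```

View pics/s0.png

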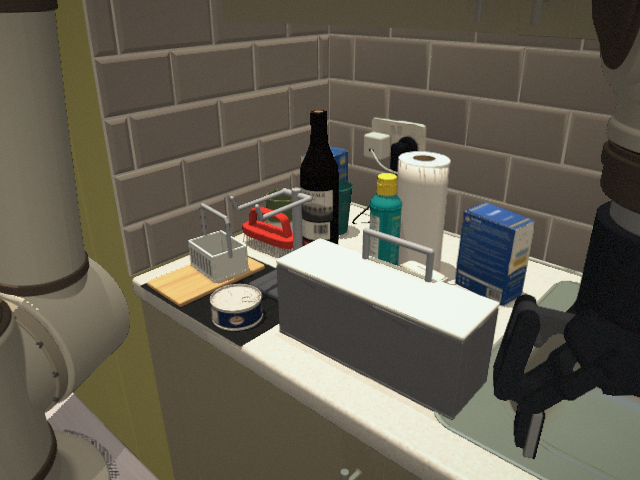

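View pics/t0.png

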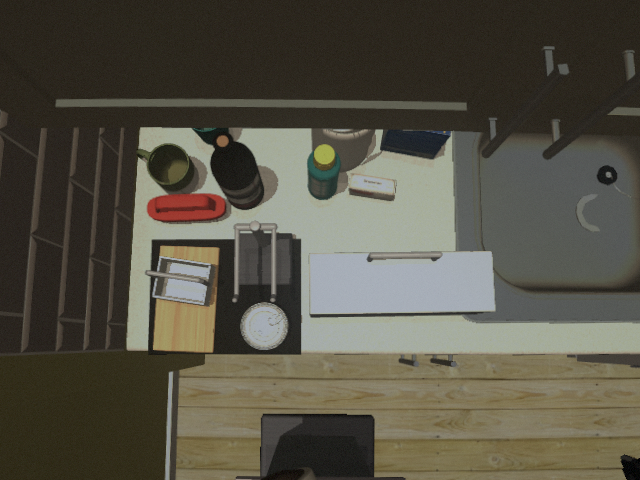

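The scene view shows the basket on the board at (218,257), the stand's prongs at (265,200), the tin at (237,305) and the box with its bar at (398,240). In the top view the basket is at (183,282), the board spans (154–219, 246–352), the prong tips are at (236,299) and (272,299), the lid spans (309–494, 251–317), and its bar lies at (405,256).

```bash
python3 - <<'E'
from h import *
t=cv2.imread('pics/t0.png');cv2.imwrite('pics/tc.png',cv2.resize(t[212:356,140:312],None,fx=4.6,fy=4.1,interpolation=3))
s=cv2.imread('pics/s0.png');cv2.imwrite('pics/sc.png',cv2.resize(s[180:340,140:330],None,fx=4,fy=3.7,interpolation=3))
E
```

```text
(no output)
```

View pics/tc.png

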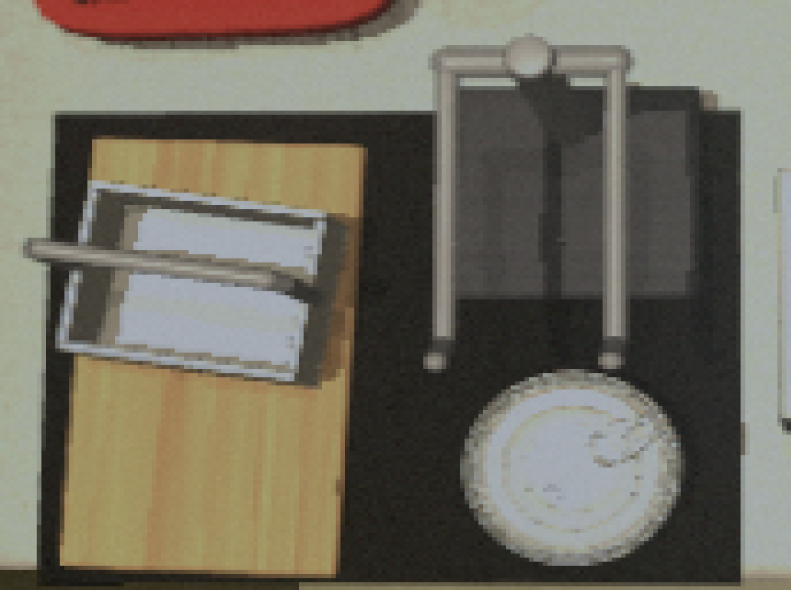

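View pics/sc.png

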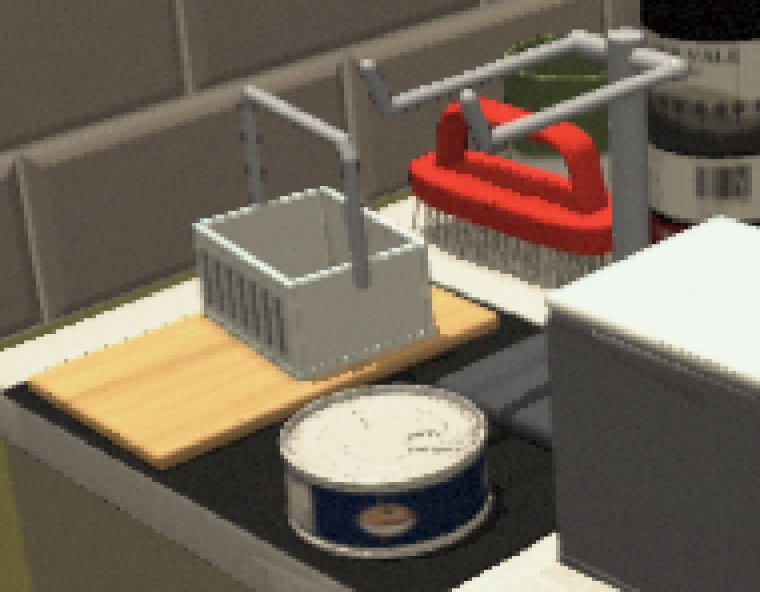

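Top crop: handle corners at (32,249) and (288,279), prong tips at (434,361) and (609,361), post at (530,57), and board corners at (93,140), (366,147), (60,566) and (337,577). Scene crop: handle corners at (250,93) and (350,145), tip tops at (367,65) and (467,97).

```bash
python3 - <<'E'
from h import *
T=lambda x,y:(140+(x+.5)/4.6-.5,212+(y+.5)/4.1-.5)
S=lambda x,y:(140+(x+.5)/4-.5,180+(y+.5)/3.7-.5)
np.set_printoptions(precision=4,suppress=True)
def p(n,l,z):
    r=[atz('top',*q,z) for q in l];print(n,*r,'mean',np.mean(r,0))
p('board',[T(93,140),T(366,147),T(60,566),T(337,577)],.012)
p('rim',[T(92,182),T(325,213),T(297,382),T(60,348)],.067)
p('tips',[T(434,361),T(609,361)],.197)
p('prongback',[T(445,60),T(617,60)],.177)
p('post',[T(530,57)],.189)
p('handle',[T(32,249),T(288,279)],.132)
p('tin',[T(571,468)],.04)
p('lid',[(309,252),(493,251),(494,313),(310,317)],.133)
p('bar',[(370,257),(439,256)],.178)
for a,b in [(T(32,249),S(250,93)),(T(288,279),S(350,145)),(T(434,361),S(367,65)),(T(609,361),S(467,97))]: print('tri',tri([('top',*a),('scene',*b)]))
print(robot.get_state()['q'])
E
```

```text
board [0.5794 0.3135 0.012 ] [0.5775 0.1988 0.012 ] [0.3824 0.3175 0.012 ] [0.3796 0.2039 0.012 ] mean [0.4797 0.2584 0.012 ]
rim [0.552  0.2985 0.067 ] [0.5394 0.2052 0.067 ] [0.4648 0.2133 0.067 ] [0.4782 0.3075 0.067 ] mean [0.5086 0.2561 0.067 ]
tips [0.4663 0.1428 0.197 ] [0.4671 0.0828 0.197 ] mean [0.4667 0.1128 0.197 ]
prongback [0.5879 0.1454 0.177 ] [0.5885 0.084  0.177 ] mean [0.5882 0.1147 0.177 ]
post [0.5871 0.1139 0.189 ] mean [0.5871 0.1139 0.189 ]
handle [0.5148 0.3026 0.132 ] [0.5036 0.2065 0.132 ] mean [0.5092 0.2545 0.132 ]
tin [0.4296 0.1077 0.04  ] mean [0.4296 0.1077 0.04  ]
lid [0.553 0.026 0.133] [ 0.5582 -0.2902  0.133 ] [ 0.4521 -0.2882  0.133 ] [0.4431 0.023  0.133 ] mean [ 0.5016 -0.1324  0.133 ]
bar [ 0.5393 -0.0736  0.178 ] [ 0.5422 -0.1866  0.178 ] mean [ 0.5407 -0.1301  0.178 ]
tri [0.515  0.3027 0.1311]
tri [0.5025 0.2074 0.1318]
tri [0.4656 0.1429 0.1996]
tri [0.4666 0.0829 0.1995]
[-1.105   0.0874  0.1752  1.6598  0.      1.5708]
```

```bash
cat >> h.py <<'E'
def go(*targets):
    """targets (x,y,z,deg of tool y axis in world or None): print xyz, yaw units from the present pose"""
    s=robot.get_state(); R=np.array(s['eef_rot']); p=np.array(s['tcp_pos']); a=np.degrees(np.arctan2(R[1,1],R[0,1]))
    print('t',round(s['time_s'],1),'tcp',p.round(4),'ydeg',round(a,1),'F',np.round(s['ft_force'],1),'open',round(s['opening'],4),'grip',round(s['gripper_force'],1),'q6',round(s['q'][5],2))
    for t in targets:
        d=0 if t[3] is None else (t[3]-a+180)%360-180
        print(t,'xyz',(R.T@(np.array(t[:3])-p)/.025).round(2).tolist(),'yaw',round(-d/5,2))
E
python3 -c "
from h import *
go((.40,-.10,.30,-30),(.509,.255,.26,-7.4))"
```

```text
t 0.1 tcp [ 0.2469 -0.4912  0.2306] ydeg -63.3 F [-0.3 -0.1 -0.4] open 0.0854 grip 0.0 q6 1.57
(0.4, -0.1, 0.3, -30) xyz [12.5, -11.23, -2.76] yaw -6.66
(0.509, 0.255, 0.26, -7.4) xyz [22.77, -21.96, -1.15] yaw -11.18
```

>>> arm_command:
  motion:
    - {"jaw":0,"xyz":[3,-2.5,-2],"yaw":-1.7}
    - {"jaw":0,"xyz":[12.5,-11.2,-2.8],"yaw":-6.7}
    - {"jaw":0,"xyz":[12.5,-11.2,-2.8],"yaw":-6.7}
    - {"jaw":0,"xyz":[12.5,-11.2,-2.8],"yaw":-6.7}
    - {"jaw":0,"xyz":[12.5,-11.2,-2.8],"yaw":-6.7}
    - {"jaw":0,"xyz":[12.5,-11.2,-2.8],"yaw":-6.7}
    - {"jaw":0,"xyz":[12.5,-11.2,-2.8],"yaw":-6.7}
    - {"jaw":0,"xyz":[12.5,-11.2,-2.8],"yaw":-6.7}
    - {"jaw":0,"xyz":[12.5,-11.2,-2.8],"yaw":-6.7}
    - {"jaw":0,"xyz":[22.8,-22,-1.5],"yaw":-11.2}
    - {"jaw":0,"xyz":[22.8,-22,-1.5],"yaw":-11.2}
    - {"jaw":0,"xyz":[22.8,-22,-1.5],"yaw":-11.2}

```text
time_s: 1.3
tcp_pos: [0.4442, 0.044, 0.288]
eef_rot: [[0.122, 0.993, 0.0], [0.993, -0.122, -0.0], [-0.0, 0.0, -1.0]]
ft_force: [1.1, -1.8, 0.1]
opening: 0.0426
gripper_force: 0.0
```

```bash
python3 -c "
from h import *
go((.509,.255,.26,-7.4))"
```

```text
t 1.3 tcp [0.4442 0.044  0.288 ] ydeg -7.0 F [ 1.1 -1.8  0.1] open 0.0426 grip 0.0 q6 1.79
(0.509, 0.255, 0.26, -7.4) xyz [8.69, 1.55, 1.12] yaw 0.08
```

>>> arm_command:
  motion:
    - {"jaw":0,"xyz":[8.6,1.5,1.1],"yaw":0}
    - {"jaw":0,"xyz":[8.6,1.5,1.1],"yaw":0}
    - {"jaw":0,"xyz":[8.6,1.5,1.1],"yaw":0}
    - {"jaw":0,"xyz":[8.6,1.5,1.1],"yaw":0}
    - {"jaw":0,"xyz":[8.6,1.5,1.1],"yaw":0}
    - {"jaw":0,"xyz":[8.6,1.5,1.1],"yaw":0}
    - {"jaw":0,"xyz":[8.6,1.5,1.1],"yaw":0}
    - {"jaw":0,"xyz":[8.6,1.5,1.1],"yaw":0}

```text
time_s: 2.1
tcp_pos: [0.5085, 0.2496, 0.2612]
eef_rot: [[0.128, 0.992, 0.0], [0.992, -0.128, -0.0], [-0.0, 0.0, -1.0]]
ft_force: [-1.0, -0.6, 0.2]
opening: 0.0431
gripper_force: 0.0
```

```bash
python3 -c "
from h import *
snap('wrist','w1.png'); go((.509,.255,.16,-7.4),(.509,.255,.113,-7.4))
print(proj('wrist',(.515,.3027,.132)),proj('wrist',(.5025,.2074,.132)))"
```

```text
t 2.1 tcp [0.5085 0.2494 0.2614] ydeg -7.4 F [ 0.  -0.8  0.1] open 0.0428 grip 0.0 q6 2.16
(0.509, 0.255, 0.16, -7.4) xyz [0.22, -0.01, 4.05] yaw 0.0
(0.509, 0.255, 0.113, -7.4) xyz [0.22, -0.01, 5.93] yaw 0.0
[322.23132298 161.33558993] [322.08303525 292.11889071]
```

View pics/w1.png

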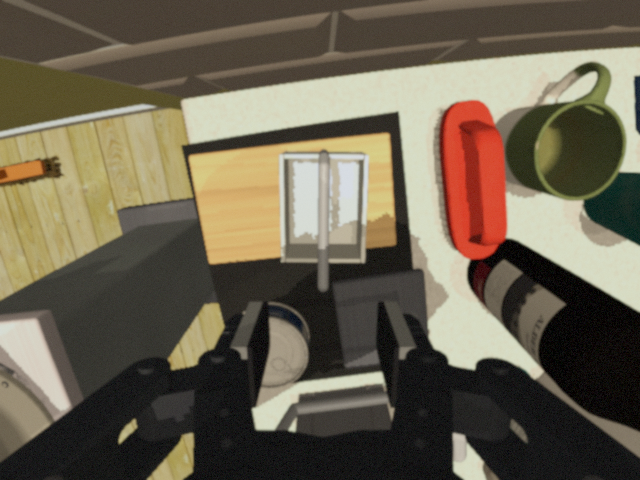

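The wrist picture shows the handle bar from (323,153) to (323,288), matching the prediction to within a few pixels, so I descend and grip.

>>> arm_command:
  motion:
    - {"jaw":0,"xyz":[0.2,0,2],"yaw":0}
    - {"jaw":0,"xyz":[0.2,0,4],"yaw":0}
    - {"jaw":0,"xyz":[0.2,0,5.4],"yaw":0}
    - {"jaw":0,"xyz":[0.2,0,5.9],"yaw":0}
    - {"jaw":0,"xyz":[0.2,0,5.9],"yaw":0}
    - {"jaw":-1,"xyz":[0.2,0,5.9],"yaw":0}
    - {"jaw":-1,"xyz":[0.2,0,5.9],"yaw":0}
    - {"jaw":-1,"xyz":[0.2,0,5.9],"yaw":0}
    - {"jaw":-1,"xyz":[0.2,0,5.9],"yaw":0}
    - {"jaw":-1,"xyz":[0.2,0,5.9],"yaw":0}
  newtons: 60

```text
time_s: 3.15
tcp_pos: [0.51, 0.2559, 0.1157]
eef_rot: [[0.127, 0.992, 0.003], [0.992, -0.127, 0.001], [0.002, 0.002, -1.0]]
ft_force: [-2.3, -0.6, 7.4]
opening: 0.0058
gripper_force: 58.7
```

```bash
python3 -c "
from h import *
go((.509,.255,.22,-7.4),(.41,.20,.22,0),(.41,.113,.22,0))"
```

```text
t 3.1 tcp [0.51   0.2559 0.1157] ydeg -7.3 F [-2.3 -0.6  7.4] open 0.0058 grip 58.7 q6 2.16
(0.509, 0.255, 0.22, -7.4) xyz [-0.03, -0.02, -4.17] yaw 0.02
(0.41, 0.2, 0.22, 0) xyz [-2.72, -3.67, -4.19] yaw -1.46
(0.41, 0.113, 0.22, 0) xyz [-6.17, -3.23, -4.19] yaw -1.46
```

```bash
python3 -c "
from h import *
go((.51,.255,.205,-7.4),(.40,.22,.205,0.8),(.40,.1137,.205,.8))"
```

```text
t 3.1 tcp [0.51   0.2559 0.1157] ydeg -7.3 F [-2.3 -0.6  7.4] open 0.0058 grip 58.7 q6 2.16
(0.51, 0.255, 0.205, -7.4) xyz [-0.03, 0.02, -3.57] yaw 0.02
(0.4, 0.22, 0.205, 0.8) xyz [-1.98, -4.17, -3.59] yaw -1.62
(0.4, 0.1137, 0.205, 0.8) xyz [-6.2, -3.63, -3.59] yaw -1.62
```

>>> arm_command:
  motion:
    - {"jaw":-1,"xyz":[0,0,-0.6],"yaw":0}
    - {"jaw":-1,"xyz":[0,0,-1.6],"yaw":0}
    - {"jaw":-1,"xyz":[0,0,-2.7],"yaw":0}
    - {"jaw":-1,"xyz":[0,-0.5,-3.5],"yaw":0}
    - {"jaw":-1,"xyz":[-0.4,-1.5,-3.6],"yaw":-0.4}
    - {"jaw":-1,"xyz":[-1.2,-2.6,-3.6],"yaw":-0.8}
    - {"jaw":-1,"xyz":[-2.2,-3.6,-3.6],"yaw":-1.2}
    - {"jaw":-1,"xyz":[-3.3,-4,-3.6],"yaw":-1.6}
    - {"jaw":-1,"xyz":[-4.5,-3.9,-3.6],"yaw":-1.6}
    - {"jaw":-1,"xyz":[-5.6,-3.7,-3.6],"yaw":-1.6}
    - {"jaw":-1,"xyz":[-6.2,-3.6,-3.6],"yaw":-1.6}
    - {"jaw":-1,"xyz":[-6.2,-3.6,-3.6],"yaw":-1.6}

```text
time_s: 4.35
tcp_pos: [0.4005, 0.1119, 0.205]
eef_rot: [[-0.01, 1.0, 0.002], [1.0, 0.01, 0.0], [0.0, 0.002, -1.0]]
ft_force: [-0.2, 0.4, -1.8]
opening: 0.0056
gripper_force: 58.9
```

```bash
python3 -c "
from h import *
i=snap('top','t1.png');s=snap('scene','s1.png')
t=cv2.imread('pics/t1.png');s=cv2.imread('pics/s1.png')
cv2.imwrite('pics/c1.png',cv2.resize(s[170:360,170:360],(580,580),interpolation=3))
go((.45,.1137,.205,.8),(.498,.1137,.205,.8),(.498,.1137,.166,.8))"
```

```text
t 4.5 tcp [0.4005 0.1133 0.2044] ydeg 0.6 F [-0.4  0.8 -2.3] open 0.0055 grip 58.9 q6 1.84
(0.45, 0.1137, 0.205, 0.8) xyz [-0.01, 1.98, -0.02] yaw -0.03
(0.498, 0.1137, 0.205, 0.8) xyz [-0.03, 3.9, -0.02] yaw -0.03
(0.498, 0.1137, 0.166, 0.8) xyz [-0.03, 3.9, 1.54] yaw -0.03
```

View pics/c1.png

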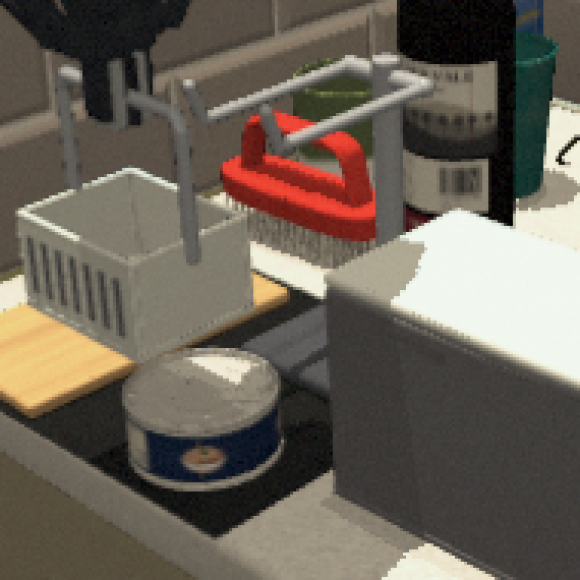

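The crop shows the basket held upright, with its handle corners at (68,77) and (180,112) in the crop, clear of the tin.

```bash
python3 -c "
from h import *
for x,y in((68,77),(180,112)):
    o,d=ray('scene',170+(x+.5)/3.053-.5,170+(y+.5)/3.053-.5); print(o+d*(.4005-o[0])/d[0])
"
```

```text
[0.4005     0.15868645 0.21819844]
[0.4005     0.06738434 0.22237045]
```

>>> arm_command:
  motion:
    - {"jaw":-1,"xyz":[0,0.6,0],"yaw":0}
    - {"jaw":-1,"xyz":[0,1.5,0],"yaw":0}
    - {"jaw":-1,"xyz":[0,2.5,0],"yaw":0}
    - {"jaw":-1,"xyz":[0,3.4,0],"yaw":0}
    - {"jaw":-1,"xyz":[0,3.9,0],"yaw":0}
    - {"jaw":-1,"xyz":[0,3.9,0.5],"yaw":0}
    - {"jaw":-1,"xyz":[0,3.9,1],"yaw":0}
    - {"jaw":-1,"xyz":[0,3.9,1.4],"yaw":0}
    - {"jaw":-1,"xyz":[0,3.9,1.45],"yaw":0}
    - {"jaw":-1,"xyz":[0,3.9,1.45],"yaw":0}

```text
time_s: 5.45
tcp_pos: [0.4968, 0.1146, 0.168]
eef_rot: [[-0.012, 1.0, 0.001], [1.0, 0.012, 0.001], [0.001, 0.001, -1.0]]
ft_force: [-3.1, -0.8, 9.4]
opening: 0.0057
gripper_force: 60.1
```

```bash
python3 -c "
from h import *
go()"
```

```text
t 5.5 tcp [0.4968 0.1146 0.168 ] ydeg 0.7 F [-3.1 -0.8  9.4] open 0.0057 grip 60.1 q6 1.78
```

>>> arm_command:
  motion:
    - {"jaw":0.1,"xyz":[0,0,0],"yaw":0}
    - {"jaw":0.1,"xyz":[0,0,0],"yaw":0}
    - {"jaw":0.1,"xyz":[0,0,0],"yaw":0}
    - {"jaw":0.1,"xyz":[0,0,0],"yaw":0}
    - {"jaw":0.1,"xyz":[0,0,-0.8],"yaw":0}
    - {"jaw":0.1,"xyz":[0,0,-2],"yaw":0}
    - {"jaw":0.1,"xyz":[0,0,-3.5],"yaw":0}
    - {"jaw":0.1,"xyz":[0,0,-4.5],"yaw":0}
    - {"jaw":0.1,"xyz":[0,0,-4.5],"yaw":0}

```text
time_s: 6.35
tcp_pos: [0.4986, 0.1146, 0.283]
eef_rot: [[-0.012, 1.0, 0.005], [1.0, 0.012, 0.001], [0.001, 0.005, -1.0]]
ft_force: [1.1, 0.9, -1.1]
opening: 0.0471
gripper_force: 0.0
```

```bash
python3 -c "
from h import *
snap('top','t2.png');snap('scene','s2.png')
s=cv2.imread('pics/s2.png');t=cv2.imread('pics/t2.png')
cv2.imwrite('pics/c2.png',np.hstack([cv2.resize(s[170:360,170:300],(400,580),interpolation=3),cv2.resize(t[230:380,215:315],(387,580),interpolation=3)]))
go((.541,-.130,.28,0))"
```

```text
t 6.5 tcp [0.498  0.1144 0.2794] ydeg 0.7 F [-0.   0.6 -0.7] open 0.047 grip 0.0 q6 1.78
(0.541, -0.13, 0.28, 0) xyz [-9.8, 1.6, -0.02] yaw 0.14
```

View pics/c2.png

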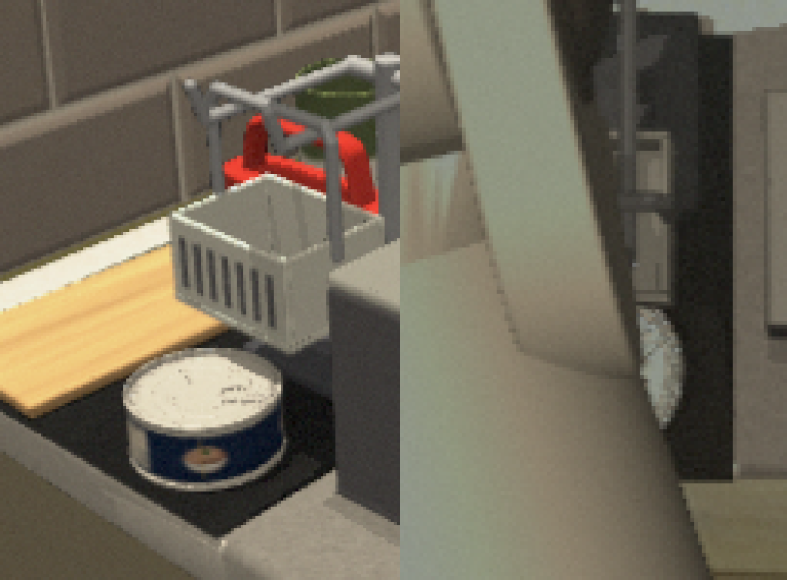

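The scene crop shows the basket hanging level with its handle across both prongs; the top crop has the basket beneath the prong, mostly hidden by the arm. The next step is to go above the lid bar.

>>> arm_command:
  motion:
    - {"jaw":0,"xyz":[-1,0.2,-0.3],"yaw":0}
    - {"jaw":0,"xyz":[-9.8,1.6,0],"yaw":-0.1}
    - {"jaw":0,"xyz":[-9.8,1.6,0],"yaw":-0.1}
    - {"jaw":0,"xyz":[-9.8,1.6,0],"yaw":-0.1}
    - {"jaw":0,"xyz":[-9.8,1.6,0],"yaw":-0.1}
    - {"jaw":0,"xyz":[-9.8,1.6,0],"yaw":-0.1}
    - {"jaw":0,"xyz":[-9.8,1.6,0],"yaw":-0.1}
    - {"jaw":0,"xyz":[-9.8,1.6,0],"yaw":-0.1}
    - {"jaw":0,"xyz":[-9.8,1.6,0],"yaw":-0.1}
    - {"jaw":0,"xyz":[-9.8,1.6,0],"yaw":-0.1}

```text
time_s: 7.45
tcp_pos: [0.5406, -0.1289, 0.2795]
eef_rot: [[-0.022, 1.0, 0.0], [1.0, 0.022, 0.0], [0.0, 0.0, -1.0]]
ft_force: [0.2, -0.7, -0.4]
opening: 0.0425
gripper_force: 0.0
```

```bash
python3 -c "
from h import *
go((.541,-.130,.20,1.2),(.541,-.130,.16,1.2))
c=cam('wrist');im=snap('wrist','w3.png');snap('top','t3.png')
import pickle;pickle.dump(c,open('c3.pkl','wb'))
for P in[(.541,-.075,.178),(.541,-.185,.178)]:print(proj('wrist',P,c))
t=cv2.imread('pics/t3.png');w=cv2.imread('pics/w3.png')
cv2.imwrite('pics/c3.png',np.vstack([cv2.resize(w,(440,330)),cv2.resize(t[215:335,215:510],(660,268),interpolation=3)[:, :440]]))
cv2.imwrite('pics/c3.png',w)
"
```

```text
t 7.5 tcp [ 0.5406 -0.1289  0.2795] ydeg 1.3 F [ 0.2 -0.7 -0.4] open 0.0425 grip 0.0 q6 1.31
(0.541, -0.13, 0.2, 1.2) xyz [-0.04, 0.01, 3.18] yaw 0.02
(0.541, -0.13, 0.16, 1.2) xyz [-0.04, 0.01, 4.78] yaw 0.02
[325.59720905 164.06528622]
[321.73675589 325.92516099]
```

View pics/c3.png

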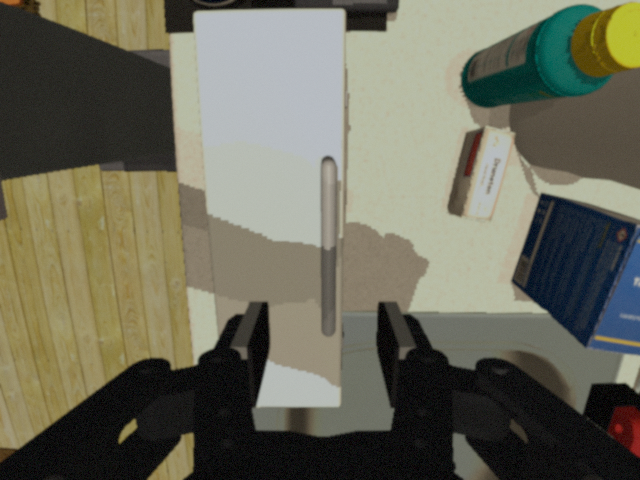

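The bar runs from (328,160) to (328,333), with the lid corners at (196,13), (345,12), (257,405) and (341,405).

```bash
python3 -c "
from h import *
import pickle;c=pickle.load(open('c3.pkl','rb'))
np.set_printoptions(precision=4,suppress=True)
for u,v in((328,160),(328,333)):print('bar',atz('wrist',u,v,.178,c))
for u,v in((196,13),(345,12),(257,405),(341,405)):print('lid',atz('wrist',u,v,.133,c))
"
```

```text
bar [ 0.5424 -0.0725  0.178 ]
bar [ 0.5455 -0.1904  0.178 ]
lid [0.4512 0.0221 0.133 ]
lid [0.552  0.0235 0.133 ]
lid [ 0.4855 -0.2887  0.133 ]
lid [ 0.5601 -0.2867  0.133 ]
```

>>> arm_command:
  motion:
    - {"jaw":0,"xyz":[-0.1,0.08,1.5],"yaw":0}
    - {"jaw":0,"xyz":[-0.1,0.08,3],"yaw":0}
    - {"jaw":0,"xyz":[-0.1,0.08,4.4],"yaw":0}
    - {"jaw":0,"xyz":[-0.1,0.08,4.8],"yaw":0}
    - {"jaw":0,"xyz":[-0.1,0.08,4.8],"yaw":0}
    - {"jaw":-1,"xyz":[-0.1,0.08,4.8],"yaw":0}
    - {"jaw":-1,"xyz":[-0.1,0.08,4.8],"yaw":0}
    - {"jaw":-1,"xyz":[-0.1,0.08,4.8],"yaw":0}
    - {"jaw":-1,"xyz":[-0.1,0.08,4.8],"yaw":0}
    - {"jaw":-1,"xyz":[-0.1,0.08,4.8],"yaw":0}
  newtons: 45

```text
time_s: 8.55
tcp_pos: [0.5443, -0.1327, 0.1617]
eef_rot: [[-0.021, 1.0, 0.005], [1.0, 0.021, -0.001], [-0.001, 0.005, -1.0]]
ft_force: [5.6, 0.8, 6.1]
opening: 0.0084
gripper_force: 44.1
```

```bash
python3 -c "
from h import *
go()
a0=np.arctan2(53.5,92);r=np.hypot(53.5,92)/25
for th in np.arange(0,1.71,.1): print(round(th,1),(r*np.cos(a0+th)-92/25).round(2),-(r*np.sin(a0+th)-53.5/25).round(2))
"
```

```text
t 8.6 tcp [ 0.5443 -0.1327  0.1617] ydeg 1.2 F [5.6 0.8 6.1] open 0.0084 grip 44.1 q6 1.31
0.0 0.0 0.0
0.1 -0.23 -0.36
0.2 -0.5 -0.69
0.3 -0.8 -0.99
0.4 -1.12 -1.26
0.5 -1.48 -1.5
0.6 -1.85 -1.7
0.7 -2.24 -1.87
0.8 -2.65 -1.99
0.9 -3.07 -2.07
1.0 -3.49 -2.11
1.1 -3.92 -2.11
1.2 -4.34 -2.07
1.3 -4.76 -1.98
1.4 -5.16 -1.85
1.5 -5.55 -1.68
1.6 -5.93 -1.48
1.7 -6.28 -1.23
```

>>> arm_command:
  motion:
    - {"jaw":-1,"xyz":[0,-0.23,-0.36],"yaw":0}
    - {"jaw":-1,"xyz":[0,-0.5,-0.69],"yaw":0}
    - {"jaw":-1,"xyz":[0,-0.8,-0.99],"yaw":0}
    - {"jaw":-1,"xyz":[0,-1.12,-1.26],"yaw":0}
    - {"jaw":-1,"xyz":[0,-1.48,-1.5],"yaw":0}
    - {"jaw":-1,"xyz":[0,-1.85,-1.7],"yaw":0}
    - {"jaw":-1,"xyz":[0,-2.24,-1.87],"yaw":0}
    - {"jaw":-1,"xyz":[0,-2.65,-1.99],"yaw":0}

```text
time_s: 9.35
tcp_pos: [0.4786, -0.1343, 0.2126]
eef_rot: [[-0.021, 1.0, 0.008], [1.0, 0.021, -0.002], [-0.002, 0.008, -1.0]]
ft_force: [7.9, -1.1, 11.0]
opening: 0.0085
gripper_force: 46.6
```

```bash
python3 -c "
from h import *
go()"
```

```text
t 9.3 tcp [ 0.4786 -0.1343  0.2126] ydeg 1.2 F [ 7.9 -1.1 11. ] open 0.0085 grip 46.6 q6 1.28
```

>>> arm_command:
  motion:
    - {"jaw":-1,"xyz":[0,-0.42,-0.08],"yaw":0}
    - {"jaw":-1,"xyz":[0,-0.84,-0.12],"yaw":0}
    - {"jaw":-1,"xyz":[0,-1.27,-0.12],"yaw":0}
    - {"jaw":-1,"xyz":[0,-1.69,-0.08],"yaw":0}
    - {"jaw":-1,"xyz":[0,-2.11,0.01],"yaw":0}
    - {"jaw":-1,"xyz":[0,-2.51,0.14],"yaw":0}
    - {"jaw":-1,"xyz":[0,-2.9,0.31],"yaw":0}
    - {"jaw":-1,"xyz":[0,-3.28,0.51],"yaw":0}
    - {"jaw":-1,"xyz":[0,-3.46,0.63],"yaw":0}
    - {"jaw":-1,"xyz":[0,-3.46,0.63],"yaw":0}

```text
time_s: 10.35
tcp_pos: [0.389, -0.1362, 0.193]
eef_rot: [[-0.02, 1.0, -0.001], [1.0, 0.02, -0.001], [-0.001, -0.001, -1.0]]
ft_force: [-0.1, -4.8, 0.3]
opening: 0.0086
gripper_force: 47.6
```

```bash
python3 -c "
from h import *
go()"
```

```text
t 10.3 tcp [ 0.389  -0.1362  0.193 ] ydeg 1.1 F [-0.1 -4.8  0.3] open 0.0086 grip 47.6 q6 1.21
```

>>> arm_command:
  motion:
    - {"jaw":-0.45,"xyz":[0,0,0],"yaw":0}
    - {"jaw":-0.45,"xyz":[0,0,0],"yaw":0}
    - {"jaw":-0.45,"xyz":[0,0,0],"yaw":0}
    - {"jaw":-0.45,"xyz":[0,0,-1],"yaw":0}
    - {"jaw":-0.45,"xyz":[0,0,-2.5],"yaw":0}
    - {"jaw":-0.45,"xyz":[0,0,-4],"yaw":0}
    - {"jaw":-0.45,"xyz":[0,0,-4.5],"yaw":0}
    - {"jaw":-0.45,"xyz":[0,0,-4.5],"yaw":0}

```text
time_s: 11.15
tcp_pos: [0.3905, -0.1358, 0.3076]
eef_rot: [[-0.021, 1.0, 0.002], [1.0, 0.021, -0.001], [-0.001, 0.002, -1.0]]
ft_force: [-0.4, -0.2, 0.3]
opening: 0.0233
gripper_force: 0.0
```

```bash
python3 -c "
from h import *
go((.5045,-.13,.30,90),(.45,-.02,.30,90))
w=snap('wrist','w4.png');t=snap('top','t4.png');t=cv2.imread('pics/t4.png')
cv2.imwrite('pics/c4.png',cv2.convertScaleAbs(cv2.resize(t[215:335,215:510],(790,321),interpolation=3),alpha=1.8))"
```

```text
t 11.2 tcp [ 0.3905 -0.1358  0.3076] ydeg 1.2 F [-0.4 -0.2  0.3] open 0.0233 grip 0.0 q6 1.22
(0.5045, -0.13, 0.3, 90) xyz [0.14, 4.56, 0.32] yaw -17.76
(0.45, -0.02, 0.3, 90) xyz [4.58, 2.47, 0.31] yaw -17.76
```

View pics/c4.png

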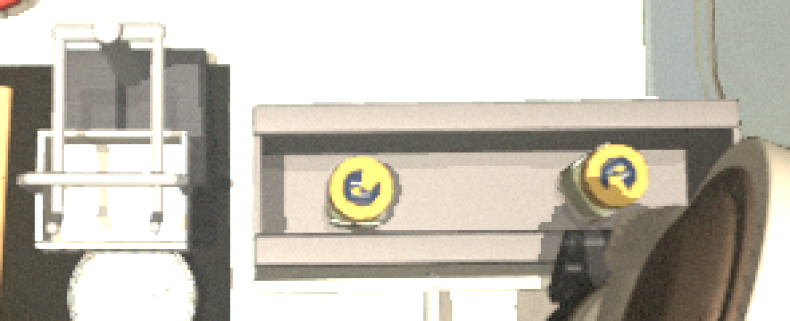

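The open box holds exactly two jars, with yellow caps at crop pixels (361,191) and (617,175); the floor between them is empty, and the basket still hangs across both prongs.

```bash
python3 - <<'E'
from h import *
np.set_printoptions(precision=4,suppress=True)
U=lambda x,y:(215+(x+.5)/2.678-.5,215+(y+.5)/2.675-.5)
for q in((361,191),(617,175)):print('jar',atz('top',*U(*q),.102))
for q in((255,105),(738,100),(255,264)):print('rim',atz('top',*U(*q),.125))
j=cv2.imread('pics/t4.png');h=cv2.cvtColor(j,cv2.COLOR_BGR2HSV)
m=cv2.inRange(h,(18,120,60),(35,255,255));m[:215]=0;m[335:]=0;m[:,:310]=0
n,l,st,ce=cv2.connectedComponentsWithStats(m)
for i in range(1,n):
    if st[i,4]>60:
        x,y,w,hh,a=st[i];print(st[i],ce[i],atz('top',x+w/2-.5,y+hh/2-.5,.102))
E
```

```text
jar [ 0.4984 -0.0449  0.102 ]
jar [ 0.5105 -0.2125  0.102 ]
rim [0.5508 0.0245 0.125 ]
rim [ 0.5575 -0.2877  0.125 ]
rim [0.4494 0.0232 0.125 ]
[432 269  25  24 312] [444.2244 280.609 ] [ 0.5098 -0.2106  0.102 ]
[338 274  23  24 298] [349.453 284.802] [ 0.4995 -0.044   0.102 ]
```

```bash
python3 -c "
from h import *
go((.502,-.0442,.28,91))"
```

```text
t 11.2 tcp [ 0.3901 -0.1357  0.3052] ydeg 1.2 F [ 0.3  0.2 -1.1] open 0.0235 grip 0.0 q6 1.22
(0.502, -0.0442, 0.28, 91) xyz [3.57, 4.55, 1.01] yaw -17.96
```

>>> arm_command:
  motion:
    - {"jaw":0.4,"xyz":[0,0.5,0],"yaw":-1.6}
    - {"jaw":0.4,"xyz":[1,2,0],"yaw":-3.2}
    - {"jaw":0.4,"xyz":[2,3.5,0],"yaw":-4.8}
    - {"jaw":0.4,"xyz":[3,4.3,0.5],"yaw":-6.4}
    - {"jaw":0.4,"xyz":[3.6,4.6,1],"yaw":-8}
    - {"jaw":0.4,"xyz":[3.6,4.6,1],"yaw":-9.6}
    - {"jaw":0.4,"xyz":[3.6,4.6,1],"yaw":-11.2}
    - {"jaw":0.4,"xyz":[3.6,4.6,1],"yaw":-12.8}
    - {"jaw":0.4,"xyz":[3.6,4.6,1],"yaw":-14.4}
    - {"jaw":0.4,"xyz":[3.6,4.6,1],"yaw":-16}
    - {"jaw":0.4,"xyz":[3.6,4.6,1],"yaw":-17.6}
    - {"jaw":0.4,"xyz":[3.6,4.6,1],"yaw":-18}

```text
time_s: 12.45
tcp_pos: [0.5026, -0.0433, 0.2792]
eef_rot: [[-1.0, -0.026, -0.003], [-0.026, 1.0, 0.0], [0.003, 0.0, -1.0]]
ft_force: [-0.5, 0.6, 0.1]
opening: 0.0596
gripper_force: 0.0
```

```bash
python3 -c "
from h import *
c=cam('wrist');im=snap('wrist','w5.png')
go((.502,-.0442,.14,91),(.502,-.0442,.059,91))
h=cv2.cvtColor(im,cv2.COLOR_RGB2HSV);m=cv2.inRange(h,(18,110,50),(36,255,255))
n,l,st,ce=cv2.connectedComponentsWithStats(m)
for i in range(1,n):
    if st[i,4]>200:
        x,y,w,hh,a=st[i];print(st[i],ce[i],atz('wrist',x+w/2-.5,y+hh/2-.5,.102,c))
print(proj('wrist',(.499,-.044,.102),c),proj('wrist',(.51,-.211,.102),c))
"
```

```text
t 12.5 tcp [ 0.5026 -0.0433  0.2793] ydeg 91.4 F [ 0.   0.4 -0.8] open 0.0597 grip 0.0 q6 -0.11
(0.502, -0.0442, 0.14, 91) xyz [0.01, -0.04, 5.57] yaw 0.09
(0.502, -0.0442, 0.059, 91) xyz [0.0, -0.04, 8.81] yaw 0.09
[  23    0  127   23 1310] [93.62671756 12.59465649] [ 0.33935846 -0.22900666  0.102     ]
[ 153    0  127   18 1038] [226.46435453  10.59537572] [ 0.33992528 -0.12699123  0.102     ]
[  501     0   139   236 18014] [579.80554014  81.1542689 ] [0.40901322 0.15473538 0.102     ]
[404   6  85  20 908] [450.71145374  16.72246696] [0.33999328 0.04530604 0.102     ]
[ 296  193   49   54 1664] [319.5234375  219.37139423] [ 0.49947804 -0.04542595  0.102     ]
[ 100  201   57   52 1908] [129.31289308 225.2730608 ] [ 0.50926168 -0.20945851  0.102     ]
[598 242  36  40 476] [614.99579832 263.69537815] [0.53010974 0.22319483 0.102     ]
[594 381  42  43 393] [616.50127226 405.06361323] [0.68327855 0.26530759 0.102     ]
[321.72444434 218.98116932] [126.36296865 227.30422829]
```

View pics/w5.png

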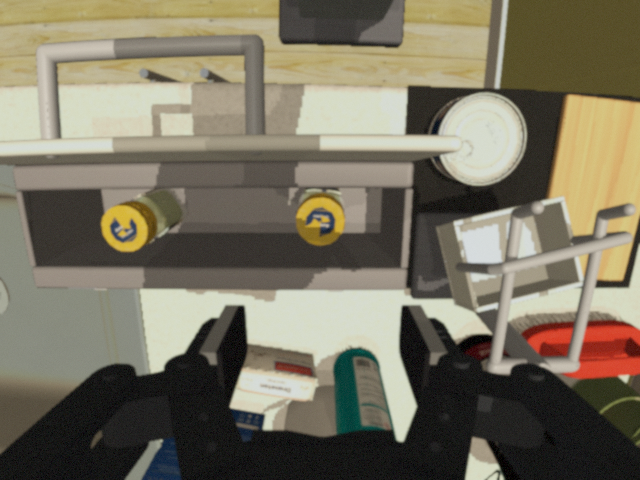

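The wrist view shows both caps at (320,219) and (129,225), agreeing with the top-camera positions, so I descend on the first.

>>> arm_command:
  motion:
    - {"jaw":0.4,"xyz":[0,-0.05,2],"yaw":0}
    - {"jaw":0.4,"xyz":[0,-0.05,4],"yaw":0}
    - {"jaw":0.4,"xyz":[0,-0.05,5.6],"yaw":0}
    - {"jaw":0.4,"xyz":[0,-0.05,6.8],"yaw":0}
    - {"jaw":0.4,"xyz":[0,-0.05,7.8],"yaw":0}
    - {"jaw":0.4,"xyz":[0,-0.05,8.6],"yaw":0}
    - {"jaw":0.4,"xyz":[0,-0.05,8.7],"yaw":0}
    - {"jaw":-1,"xyz":[0,-0.05,8.7],"yaw":0}
    - {"jaw":-1,"xyz":[0,-0.05,8.7],"yaw":0}
    - {"jaw":-1,"xyz":[0,-0.05,8.7],"yaw":0}
    - {"jaw":-1,"xyz":[0,-0.05,8.7],"yaw":0}
    - {"jaw":-1,"xyz":[0,-0.05,8.7],"yaw":0}
  newtons: 35

```text
time_s: 13.7
tcp_pos: [0.5034, -0.0446, 0.064]
eef_rot: [[-1.0, -0.021, 0.001], [-0.021, 1.0, -0.0], [-0.001, -0.0, -1.0]]
ft_force: [-0.6, 0.3, -0.5]
opening: 0.0408
gripper_force: 36.5
```

```bash
python3 -c "
from h import *
go((.502,-.0442,.305,91),(.548,.2584,.305,91))"
```

```text
t 13.7 tcp [ 0.5034 -0.0446  0.064 ] ydeg 91.2 F [-0.6  0.3 -0.5] open 0.0408 grip 36.5 q6 -0.11
(0.502, -0.0442, 0.305, 91) xyz [0.05, 0.02, -9.64] yaw 0.04
(0.548, 0.2584, 0.305, 91) xyz [-2.04, 12.08, -9.64] yaw 0.04
```

>>> arm_command:
  motion:
    - {"jaw":-1,"xyz":[0,0,-0.4],"yaw":0}
    - {"jaw":-1,"xyz":[0,0,-1.4],"yaw":0}
    - {"jaw":-1,"xyz":[0,0,-3],"yaw":0}
    - {"jaw":-1,"xyz":[0,0,-4.6],"yaw":0}
    - {"jaw":-1,"xyz":[0,0,-6.2],"yaw":0}
    - {"jaw":-1,"xyz":[0,0,-7.8],"yaw":0}
    - {"jaw":-1,"xyz":[0,0.5,-9],"yaw":0}
    - {"jaw":-1,"xyz":[-0.2,1.5,-9.6],"yaw":0}
    - {"jaw":-1,"xyz":[-0.3,2.8,-9.6],"yaw":0}
    - {"jaw":-1,"xyz":[-0.5,4.2,-9.6],"yaw":0}
    - {"jaw":-1,"xyz":[-0.7,5.6,-9.6],"yaw":0}
    - {"jaw":-1,"xyz":[-0.8,7,-9.6],"yaw":0}

```text
time_s: 14.9
tcp_pos: [0.5195, 0.1321, 0.3044]
eef_rot: [[-1.0, -0.021, 0.001], [-0.021, 1.0, 0.0], [-0.001, 0.0, -1.0]]
ft_force: [0.2, -0.5, -1.2]
opening: 0.041
gripper_force: 36.5
```

```bash
python3 -c "
from h import *
go((.524,.2584,.30,90),(.524,.2584,.10,90),(.524,.2584,.071,90))"
```

```text
t 14.9 tcp [0.5195 0.1321 0.3044] ydeg 91.2 F [ 0.2 -0.5 -1.2] open 0.041 grip 36.5 q6 0.23
(0.524, 0.2584, 0.3, 90) xyz [-0.28, 5.05, 0.18] yaw 0.24
(0.524, 0.2584, 0.1, 90) xyz [-0.28, 5.05, 8.18] yaw 0.24
(0.524, 0.2584, 0.071, 90) xyz [-0.28, 5.04, 9.34] yaw 0.24
```

>>> arm_command:
  motion:
    - {"jaw":-1,"xyz":[0,1.3,0],"yaw":0}
    - {"jaw":-1,"xyz":[-0.1,2.8,0],"yaw":0}
    - {"jaw":-1,"xyz":[-0.2,4.2,0],"yaw":0}
    - {"jaw":-1,"xyz":[-0.3,5,0.4],"yaw":0}
    - {"jaw":-1,"xyz":[-0.3,5.1,1.5],"yaw":0}
    - {"jaw":-1,"xyz":[-0.3,5.1,3],"yaw":0}
    - {"jaw":-1,"xyz":[-0.3,5.1,4.6],"yaw":0}
    - {"jaw":-1,"xyz":[-0.3,5.1,6.1],"yaw":0}
    - {"jaw":-1,"xyz":[-0.3,5.1,7.4],"yaw":0}
    - {"jaw":-1,"xyz":[-0.3,5.1,8.3],"yaw":0}
    - {"jaw":-1,"xyz":[-0.3,5.1,8.9],"yaw":0}
    - {"jaw":-1,"xyz":[-0.3,5.1,8.9],"yaw":0}

```text
time_s: 16.1
tcp_pos: [0.5235, 0.2576, 0.0791]
eef_rot: [[-1.0, -0.021, -0.003], [-0.021, 1.0, -0.001], [0.003, -0.001, -1.0]]
ft_force: [-0.9, 0.2, -0.9]
opening: 0.0406
gripper_force: 36.5
```

```bash
python3 -c "
from h import *
go((.524,.2584,.07,90))"
```

```text
t 16.1 tcp [0.5235 0.2576 0.0791] ydeg 91.2 F [-0.9  0.2 -0.9] open 0.0406 grip 36.5 q6 0.44
(0.524, 0.2584, 0.07, 90) xyz [-0.02, 0.03, 0.36] yaw 0.24
```

Lower by 9 mm in small steps, release and lift.

>>> arm_command:
  motion:
    - {"jaw":-1,"xyz":[0,0,0.15],"yaw":0}
    - {"jaw":-1,"xyz":[0,0,0.3],"yaw":0}
    - {"jaw":-1,"xyz":[0,0,0.36],"yaw":0}
    - {"jaw":-1,"xyz":[0,0,0.36],"yaw":0}
    - {"jaw":0.3,"xyz":[0,0,0.36],"yaw":0}
    - {"jaw":0.3,"xyz":[0,0,0.36],"yaw":0}
    - {"jaw":0.3,"xyz":[0,0,0.36],"yaw":0}
    - {"jaw":0.3,"xyz":[0,0,-0.4],"yaw":0}
    - {"jaw":0.3,"xyz":[0,0,-2],"yaw":0}
    - {"jaw":0.3,"xyz":[0,0,-4],"yaw":0}
    - {"jaw":0.3,"xyz":[0,0,-6],"yaw":0}
    - {"jaw":0.3,"xyz":[0,0,-8],"yaw":0}

```text
time_s: 17.3
tcp_pos: [0.524, 0.2582, 0.2832]
eef_rot: [[-1.0, -0.021, 0.0], [-0.021, 1.0, 0.0], [-0.0, 0.0, -1.0]]
ft_force: [2.1, 0.7, 0.6]
opening: 0.0554
gripper_force: 0.0
```

```bash
python3 -c "
from h import *
go((.514,-.2105,.28,91))
im=snap('scene','s6.png')
cv2.imwrite('pics/c6.png',cv2.resize(cv2.imread('pics/s6.png')[150:350,130:330],(600,600),interpolation=3))
"
```

```text
t 17.3 tcp [0.524  0.2582 0.2832] ydeg 91.2 F [2.1 0.7 0.6] open 0.0554 grip 0.0 q6 0.44
(0.514, -0.2105, 0.28, 91) xyz [0.79, -18.74, 0.12] yaw 0.04
```

View pics/c6.png

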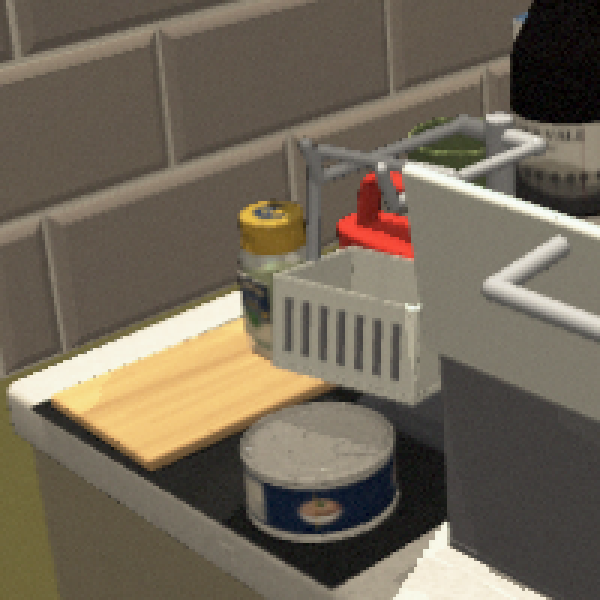

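The jar stands upright on the board (cap at (272,227) in the crop), and the basket still hangs. I go for the second jar.

>>> arm_command:
  motion:
    - {"jaw":0.4,"xyz":[0,-1,-0.5],"yaw":0}
    - {"jaw":0.4,"xyz":[0.1,-2.8,-0.5],"yaw":0}
    - {"jaw":0.4,"xyz":[0.3,-4.8,-0.5],"yaw":0}
    - {"jaw":0.4,"xyz":[0.3,-6.8,-0.5],"yaw":0}
    - {"jaw":0.4,"xyz":[0.4,-8.8,-0.5],"yaw":0}
    - {"jaw":0.4,"xyz":[0.5,-10.8,-0.5],"yaw":0}
    - {"jaw":0.4,"xyz":[0.6,-12.8,-0.3],"yaw":0}
    - {"jaw":0.4,"xyz":[0.7,-14.8,0],"yaw":0}
    - {"jaw":0.4,"xyz":[0.8,-16.8,0],"yaw":0}
    - {"jaw":0.4,"xyz":[0.8,-18.2,0],"yaw":0}
    - {"jaw":0.4,"xyz":[0.8,-18.7,0],"yaw":0}
    - {"jaw":0.4,"xyz":[0.8,-18.7,0],"yaw":0}

```text
time_s: 18.55
tcp_pos: [0.5139, -0.2108, 0.2807]
eef_rot: [[-1.0, -0.018, -0.0], [-0.018, 1.0, 0.0], [0.0, 0.0, -1.0]]
ft_force: [-0.0, 0.3, -0.3]
opening: 0.0599
gripper_force: 0.0
```

```bash
python3 -c "
from h import *
c=cam('wrist');im=snap('wrist','w7.png')
go((.513,-.2105,.062,91))
h=cv2.cvtColor(im,cv2.COLOR_RGB2HSV);m=cv2.inRange(h,(18,110,50),(36,255,255))
n,l,st,ce=cv2.connectedComponentsWithStats(m)
for i in range(1,n):
    if st[i,4]>800 and st[i,1]>50:
        x,y,w,hh,a=st[i];print(st[i],ce[i],atz('wrist',x+w/2-.5,y+hh/2-.5,.102,c))
"
```

```text
t 18.6 tcp [ 0.514  -0.2095  0.2809] ydeg 91.1 F [-0.2  1.4  0.1] open 0.0597 grip 0.0 q6 -0.41
(0.513, -0.2105, 0.062, 91) xyz [0.04, -0.04, 8.76] yaw 0.02
[ 295  191   50   53 1672] [319.77272727 216.11423445] [ 0.50938439 -0.21336294  0.102     ]
```

>>> arm_command:
  motion:
    - {"jaw":0.4,"xyz":[0.05,-0.07,2],"yaw":0}
    - {"jaw":0.4,"xyz":[0.05,-0.07,4],"yaw":0}
    - {"jaw":0.4,"xyz":[0.05,-0.07,5.6],"yaw":0}
    - {"jaw":0.4,"xyz":[0.05,-0.07,6.8],"yaw":0}
    - {"jaw":0.4,"xyz":[0.05,-0.07,7.8],"yaw":0}
    - {"jaw":0.4,"xyz":[0.05,-0.07,8.6],"yaw":0}
    - {"jaw":0.4,"xyz":[0.05,-0.07,8.7],"yaw":0}
    - {"jaw":-1,"xyz":[0.05,-0.07,8.7],"yaw":0}
    - {"jaw":-1,"xyz":[0.05,-0.07,8.7],"yaw":0}
    - {"jaw":-1,"xyz":[0.05,-0.07,8.7],"yaw":0}
    - {"jaw":-1,"xyz":[0.05,-0.07,8.7],"yaw":0}
    - {"jaw":-1,"xyz":[0.05,-0.07,8.7],"yaw":0}

```text
time_s: 19.8
tcp_pos: [0.5132, -0.2113, 0.0642]
eef_rot: [[-1.0, -0.021, 0.001], [-0.021, 1.0, -0.0], [-0.001, -0.0, -1.0]]
ft_force: [-0.3, 1.6, 1.7]
opening: 0.0451
gripper_force: 36.1
```

>>> arm_command:
  motion:
    - {"jaw":-1,"xyz":[0,0,-0.4],"yaw":0}
    - {"jaw":-1,"xyz":[0,0,-1.4],"yaw":0}
    - {"jaw":-1,"xyz":[0,0,-3],"yaw":0}
    - {"jaw":-1,"xyz":[0,0,-4.6],"yaw":0}
    - {"jaw":-1,"xyz":[0,0,-6.2],"yaw":0}
    - {"jaw":-1,"xyz":[0,0,-7.8],"yaw":0}
    - {"jaw":-1,"xyz":[0,0.5,-9],"yaw":0}
    - {"jaw":-1,"xyz":[0.2,1.5,-9.6],"yaw":0}
    - {"jaw":-1,"xyz":[0.3,3,-9.6],"yaw":0}
    - {"jaw":-1,"xyz":[0.5,4.6,-9.6],"yaw":0}
    - {"jaw":-1,"xyz":[0.7,6.2,-9.6],"yaw":0}
    - {"jaw":-1,"xyz":[0.8,7.8,-9.6],"yaw":0}

```text
time_s: 21.0
tcp_pos: [0.4881, -0.0154, 0.3044]
eef_rot: [[-1.0, -0.02, 0.001], [-0.02, 1.0, -0.0], [-0.001, -0.0, -1.0]]
ft_force: [0.1, 0.1, -1.2]
opening: 0.0453
gripper_force: 36.1
```

```bash
python3 -c "
from h import *
go((.449,.2584,.30,91),(.449,.2584,.08,91))
im=snap('scene','s8.png')
"
```

```text
t 21.0 tcp [ 0.4881 -0.0154  0.3044] ydeg 91.1 F [ 0.1  0.1 -1.2] open 0.0453 grip 36.1 q6 -0.05
(0.449, 0.2584, 0.3, 91) xyz [1.34, 10.98, 0.18] yaw 0.03
(0.449, 0.2584, 0.08, 91) xyz [1.35, 10.98, 8.98] yaw 0.03
```

```bash
python3 -c "
from h import *
snap('wrist','w8.png')
s=cv2.imread('pics/s8.png');w=cv2.imread('pics/w8.png');p=proj('scene',(.485,-.015,.29));print(p)
x,y=map(int,p);x=min(max(x,100),539);y=min(max(y,70),330)
cv2.imwrite('pics/c8.png',np.hstack([cv2.resize(s[y-70:y+130,x-100:x+100],(400,400),interpolation=3),cv2.resize(w[150:350,220:420],(400,400),interpolation=3)]))
"
```

```text
[309.03640451 158.88336742]
```

View pics/c8.png

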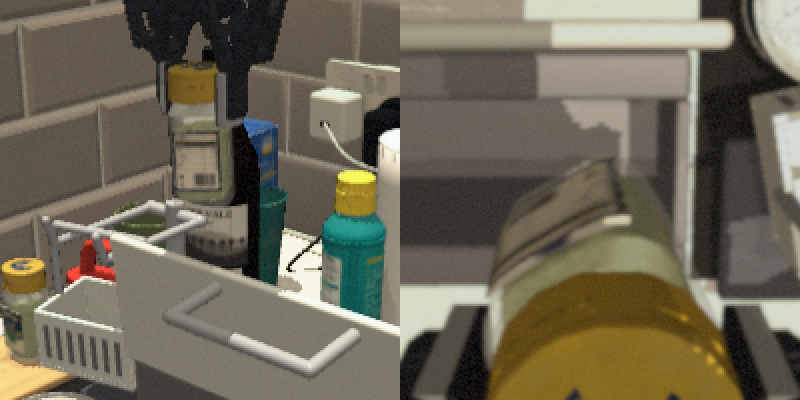

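```bash
python3 -c "
from h import *
P=lambda *a:(proj('scene',a)-[209,88])*2
W=lambda *a:(proj('wrist',a)-[220,150])*2+[400,0]
for f in(P,W):
  for z in(.342,.246):print(f(.484,-.0155,z).round(), [f(.484+.021*np.cos(t),-.0155+.021*np.sin(t),z).round().tolist() for t in np.arange(0,6.2,1.57)])
w=cv2.imread('pics/w8.png')
cv2.imwrite('pics/c9.png',cv2.resize(w[200:480,180:480],(780,590)))
"
```

```text
[198.  69.] [[219.0, 63.0], [176.0, 64.0], [177.0, 74.0], [221.0, 73.0]]
[201. 201.] [[220.0, 194.0], [180.0, 195.0], [180.0, 209.0], [222.0, 208.0]]
[591. 426.] [[589.0, 535.0], [726.0, 428.0], [594.0, 302.0], [456.0, 422.0]]
[597. 227.] [[595.0, 298.0], [674.0, 228.0], [599.0, 151.0], [519.0, 225.0]]
```

The scene and wrist crops show the second jar held with a slight tilt (~5°, bottom towards -y), so I will let it down softly until it touches and then release it slowly.

>>> arm_command:
  motion:
    - {"jaw":-1,"xyz":[0.1,0.8,0],"yaw":0}
    - {"jaw":-1,"xyz":[0.2,2.2,0],"yaw":0}
    - {"jaw":-1,"xyz":[0.4,3.8,0],"yaw":0}
    - {"jaw":-1,"xyz":[0.7,5.4,0],"yaw":0}
    - {"jaw":-1,"xyz":[0.9,7,0],"yaw":0}
    - {"jaw":-1,"xyz":[1.1,8.6,0],"yaw":0}
    - {"jaw":-1,"xyz":[1.3,10,0],"yaw":0}
    - {"jaw":-1,"xyz":[1.4,10.9,0.2],"yaw":0}
    - {"jaw":-1,"xyz":[1.4,11,1.2],"yaw":0}
    - {"jaw":-1,"xyz":[1.4,11,2.8],"yaw":0}
    - {"jaw":-1,"xyz":[1.4,11,4.4],"yaw":0}
    - {"jaw":-1,"xyz":[1.4,11,6],"yaw":0}

```text
time_s: 22.3
tcp_pos: [0.4483, 0.2572, 0.1527]
eef_rot: [[-1.0, -0.021, 0.001], [-0.021, 1.0, 0.0], [-0.001, 0.0, -1.0]]
ft_force: [0.1, 0.3, -1.9]
opening: 0.0452
gripper_force: 36.3
```

```bash
python3 -c "
from h import *
go((.449,.2584,.077,91),(.449,.2584,.068,91))"
```

```text
t 22.3 tcp [0.4483 0.2572 0.1527] ydeg 91.2 F [ 0.1  0.3 -1.9] open 0.0452 grip 36.3 q6 0.5
(0.449, 0.2584, 0.077, 91) xyz [-0.03, 0.05, 3.03] yaw 0.04
(0.449, 0.2584, 0.068, 91) xyz [-0.03, 0.05, 3.39] yaw 0.04
```

>>> arm_command:
  motion:
    - {"jaw":-1,"xyz":[0,0.05,1],"yaw":0}
    - {"jaw":-1,"xyz":[0,0.05,2],"yaw":0}
    - {"jaw":-1,"xyz":[0,0.05,2.7],"yaw":0}
    - {"jaw":-1,"xyz":[0,0.05,3],"yaw":0}
    - {"jaw":-1,"xyz":[0,0.05,3.1],"yaw":0}
    - {"jaw":-1,"xyz":[0,0.05,3.2],"yaw":0}
    - {"jaw":-1,"xyz":[0,0.05,3.2],"yaw":0}

```text
time_s: 23.0
tcp_pos: [0.4485, 0.2589, 0.0743]
eef_rot: [[-1.0, -0.021, 0.001], [-0.021, 1.0, 0.001], [-0.001, 0.0, -1.0]]
ft_force: [1.2, -0.2, -0.6]
opening: 0.0453
gripper_force: 36.3
```

```bash
python3 -c "
from h import *
go()"
```

```text
t 23.0 tcp [0.4485 0.2589 0.0743] ydeg 91.2 F [ 1.2 -0.2 -0.6] open 0.0453 grip 36.3 q6 0.5
```

>>> arm_command:
  motion:
    - {"jaw":-1,"xyz":[0,0,0.06],"yaw":0}
    - {"jaw":-1,"xyz":[0,0,0.12],"yaw":0}
    - {"jaw":-1,"xyz":[0,0,0.18],"yaw":0}
    - {"jaw":-1,"xyz":[0,0,0.18],"yaw":0}
  newtons: 25

```text
time_s: 23.4
tcp_pos: [0.4487, 0.2589, 0.0702]
eef_rot: [[-1.0, -0.021, 0.002], [-0.021, 1.0, 0.001], [-0.002, 0.001, -1.0]]
ft_force: [-2.0, -0.7, 5.7]
opening: 0.045
gripper_force: 36.9
```

```bash
python3 -c "
from h import *
go()"
```

```text
t 23.4 tcp [0.4487 0.2589 0.0702] ydeg 91.2 F [-2.  -0.7  5.7] open 0.045 grip 36.9 q6 0.5
```

>>> arm_command:
  motion:
    - {"jaw":0.06,"xyz":[0,0,0],"yaw":0}
    - {"jaw":0.08,"xyz":[0,0,0],"yaw":0}
    - {"jaw":0.1,"xyz":[0,0,0],"yaw":0}
    - {"jaw":0.13,"xyz":[0,0,0],"yaw":0}
    - {"jaw":0.18,"xyz":[0,0,0],"yaw":0}
    - {"jaw":0.3,"xyz":[0,0,0],"yaw":0}
    - {"jaw":0.45,"xyz":[0,0,0],"yaw":0}
    - {"jaw":0.45,"xyz":[0,0,0],"yaw":0}
    - {"jaw":0.45,"xyz":[0,0,-0.8],"yaw":0}
    - {"jaw":0.45,"xyz":[0,0,-2.2],"yaw":0}
    - {"jaw":0.45,"xyz":[0,0,-4],"yaw":0}
    - {"jaw":0.45,"xyz":[0,0,-6],"yaw":0}

```text
time_s: 24.6
tcp_pos: [0.4475, 0.2585, 0.2198]
eef_rot: [[-1.0, -0.021, -0.001], [-0.021, 1.0, -0.001], [0.001, -0.001, -1.0]]
ft_force: [0.9, 1.3, 1.0]
opening: 0.0623
gripper_force: 0.0
```

```bash
python3 -c "
from h import *
go((.389,-.1362,.30,1.2))
snap('scene','s10.png');snap('wrist','w10.png')
cv2.imwrite('pics/c10.png',np.hstack([cv2.resize(cv2.imread('pics/s10.png')[170:340,130:300],(400,400),interpolation=3),cv2.resize(cv2.imread('pics/w10.png')[60:460,120:520],(400,400))]))
"
```

```text
t 24.6 tcp [0.4475 0.2585 0.2198] ydeg 91.2 F [0.9 1.3 1. ] open 0.0623 grip 0.0 q6 0.5
(0.389, -0.1362, 0.3, 1.2) xyz [2.67, -15.74, -3.19] yaw 18.0
```

View pics/c10.png

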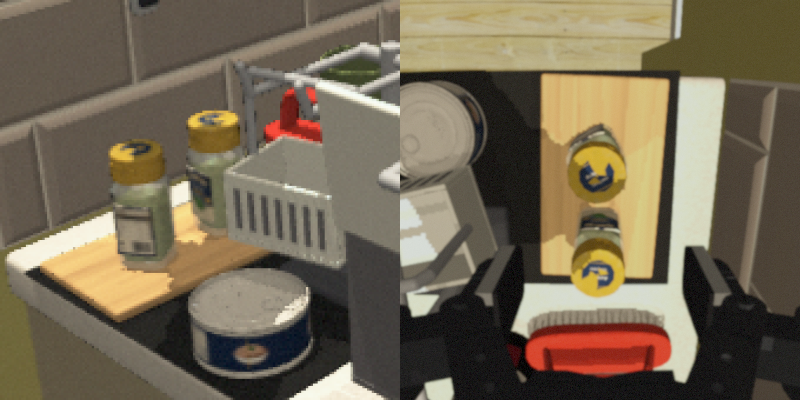

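Both jars stand on the board (scene-crop caps at (137,160) and (213,130)). I check the front jar's uprightness numerically.

```bash
python3 - <<'E'
from h import *
np.set_printoptions(precision=4,suppress=True)
P=lambda a:((proj('scene',a)-[130,170]+.5)*400/170-.5).round(1)
W=lambda a:(proj('wrist',a)-[120,60]+[400,0]).round(1)
for x,y in((.445,.2585),(.520,.2585)):
    print(P((x,y,.108)),P((x,y,.012)),W((x,y,.108)),W((x,y,.012)))
for nm,f,lim in(('scene','s10.png',(130,250,170,340)),('wrist','w10.png',(250,350,60,370))):
    im=cv2.imread('pics/'+f);m=cv2.inRange(cv2.cvtColor(im,cv2.COLOR_BGR2HSV),(18,150,70),(30,255,255))
    k=np.zeros_like(m);k[lim[2]:lim[3],lim[0]:lim[1]]=255;m&=k
    n,l,st,ce=cv2.connectedComponentsWithStats(m)
    for i in range(1,n):
        if st[i,4]>60:
            x,y,w,hh,a=st[i]
            print(nm,st[i],atz(nm,x+w/2-.5,y+hh/2-.5,.108) if nm=='wrist' else '')
E
```

```text
[133.7 148.9] [147.5 257.4] [600.  173.4] [600.2 146.8]
[210.6 120.2] [220.8 224.9] [598.1 270.9] [598.7 222.6]
scene [210 217  22  18 290] 
scene [176 230  24  19 315] 
wrist [ 287  202   59   61 2089] [0.444  0.2557 0.108 ]
wrist [ 290  298   56   58 1898] [0.5164 0.258  0.108 ]
```

>>> arm_command:
  motion:
    - {"jaw":0,"xyz":[0,0,-2],"yaw":0}
    - {"jaw":0,"xyz":[0.2,-1,-3.6],"yaw":1.6}
    - {"jaw":0,"xyz":[0.6,-2.8,-3.7],"yaw":3.2}
    - {"jaw":0,"xyz":[1,-4.6,-3.7],"yaw":4.8}
    - {"jaw":0,"xyz":[1.4,-6.4,-3.7],"yaw":6.4}
    - {"jaw":0,"xyz":[1.8,-8.2,-3.7],"yaw":8}
    - {"jaw":0,"xyz":[2.2,-10,-3.7],"yaw":9.6}
    - {"jaw":-0.45,"xyz":[2.5,-11.8,-3.7],"yaw":11.2}
    - {"jaw":-0.45,"xyz":[2.7,-13.5,-3.7],"yaw":12.8}
    - {"jaw":-0.45,"xyz":[2.7,-15,-3.7],"yaw":14.4}
    - {"jaw":-0.45,"xyz":[2.7,-15.7,-3.7],"yaw":16}
    - {"jaw":-0.45,"xyz":[2.7,-15.7,-3.7],"yaw":17.6}

```text
time_s: 25.9
tcp_pos: [0.3885, -0.1371, 0.311]
eef_rot: [[-0.047, 0.999, -0.001], [0.999, 0.047, -0.0], [-0.0, -0.001, -1.0]]
ft_force: [-0.0, 0.4, -0.3]
opening: 0.0235
gripper_force: 0.0
```

>>> arm_command:
  motion:
    - {"jaw":-0.45,"xyz":[0,0,0],"yaw":0.3}
    - {"jaw":-0.45,"xyz":[0,0,0],"yaw":0.3}

```text
time_s: 26.1
tcp_pos: [0.3887, -0.1349, 0.3114]
eef_rot: [[-0.032, 0.999, -0.0], [0.999, 0.032, 0.0], [0.0, -0.0, -1.0]]
ft_force: [-0.2, 1.2, -0.2]
opening: 0.0232
gripper_force: 0.0
```

```bash
python3 -c "
from h import *
go((.389,-.1362,.193,1.2))
c=cam('wrist');im=snap('wrist','w11.png');print(proj('wrist',(.389,-.08,.211),c),proj('wrist',(.390,-.19,.211),c))
cv2.imwrite('pics/c11.png',cv2.imread('pics/w11.png'))
"
```

```text
t 26.1 tcp [ 0.3887 -0.1349  0.3114] ydeg 1.8 F [-0.2  1.2 -0.2] open 0.0232 grip 0.0 q6 1.2
(0.389, -0.1362, 0.193, 1.2) xyz [-0.05, 0.01, 4.74] yaw 0.13
[326.31432064 162.65610548] [322.24153215 325.47323862]
```

View pics/c11.png

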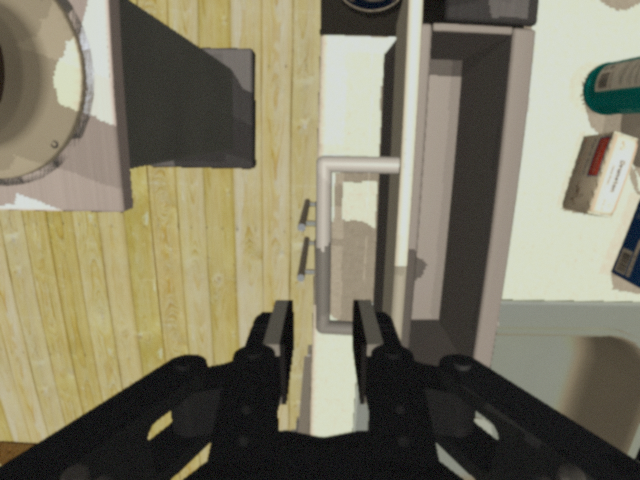

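The box is empty, and the bar at column 323 (rows 160–328) lies centred between the fingers. I descend, grip and swing it shut.

>>> arm_command:
  motion:
    - {"jaw":-0.45,"xyz":[0,0,1.5],"yaw":0.1}
    - {"jaw":-0.45,"xyz":[0,0,3],"yaw":0.1}
    - {"jaw":-0.45,"xyz":[0,0,4.3],"yaw":0.1}
    - {"jaw":-0.45,"xyz":[0,0,4.7],"yaw":0.1}
    - {"jaw":-0.45,"xyz":[0,0,4.7],"yaw":0.1}
    - {"jaw":-1,"xyz":[0,0,4.7],"yaw":0.1}
    - {"jaw":-1,"xyz":[0,0,4.7],"yaw":0.1}
    - {"jaw":-1,"xyz":[0,0,4.7],"yaw":0.1}
    - {"jaw":-1,"xyz":[0,0,4.7],"yaw":0.1}
  newtons: 45

```text
time_s: 27.05
tcp_pos: [0.3891, -0.135, 0.1957]
eef_rot: [[-0.021, 1.0, 0.002], [1.0, 0.021, -0.0], [-0.0, 0.002, -1.0]]
ft_force: [-3.6, 3.7, 7.2]
opening: 0.0085
gripper_force: 44.6
```

```bash
python3 -c "
from h import *
go()
a0=np.arctan2(53.5,92);r=np.hypot(53.5,92)/25
f=lambda th:np.array([r*np.cos(a0+th),-r*np.sin(a0+th)])
for th in np.arange(1.5,-.01,-.1): print(round(th,1),(f(th)-f(1.65)).round(2),(f(th)-f(.8)).round(2))
"
```

```text
t 27.1 tcp [ 0.3891 -0.135   0.1957] ydeg 1.2 F [-3.6  3.7  7.2] open 0.0085 grip 44.6 q6 1.22
1.5 [ 0.55 -0.32] [-2.9   0.31]
1.4 [ 0.94 -0.49] [-2.51  0.14]
1.3 [ 1.35 -0.62] [-2.11  0.01]
1.2 [ 1.76 -0.71] [-1.69 -0.07]
1.1 [ 2.19 -0.75] [-1.27 -0.12]
1.0 [ 2.61 -0.75] [-0.84 -0.12]
0.9 [ 3.04 -0.71] [-0.42 -0.08]
0.8 [ 3.45 -0.63] [0. 0.]
0.7 [ 3.86 -0.51] [0.41 0.12]
0.6 [ 4.25 -0.34] [0.8  0.29]
0.5 [ 4.63 -0.14] [1.17 0.49]
0.4 [4.98 0.1 ] [1.53 0.73]
0.3 [5.31 0.37] [1.85 1.  ]
0.2 [5.61 0.67] [2.15 1.3 ]
0.1 [5.87 1.  ] [2.42 1.63]
-0.0 [6.1  1.36] [2.65 1.99]
```

>>> arm_command:
  motion:
    - {"jaw":-1,"xyz":[0,0.26,-0.17],"yaw":0}
    - {"jaw":-1,"xyz":[0,0.55,-0.32],"yaw":0}
    - {"jaw":-1,"xyz":[0,0.94,-0.49],"yaw":0}
    - {"jaw":-1,"xyz":[0,1.35,-0.62],"yaw":0}
    - {"jaw":-1,"xyz":[0,1.76,-0.71],"yaw":0}
    - {"jaw":-1,"xyz":[0,2.19,-0.75],"yaw":0}
    - {"jaw":-1,"xyz":[0,2.61,-0.75],"yaw":0}
    - {"jaw":-1,"xyz":[0,3.04,-0.71],"yaw":0}
    - {"jaw":-1,"xyz":[0,3.45,-0.63],"yaw":0}

```text
time_s: 27.95
tcp_pos: [0.4757, -0.133, 0.2107]
eef_rot: [[-0.021, 1.0, 0.001], [1.0, 0.021, 0.0], [0.0, 0.001, -1.0]]
ft_force: [-2.5, 2.4, -0.8]
opening: 0.0081
gripper_force: 48.2
```

>>> arm_command:
  motion:
    - {"jaw":-1,"xyz":[0,0.41,0.12],"yaw":0}
    - {"jaw":-1,"xyz":[0,0.8,0.29],"yaw":0}
    - {"jaw":-1,"xyz":[0,1.17,0.49],"yaw":0}
    - {"jaw":-1,"xyz":[0,1.53,0.73],"yaw":0}
    - {"jaw":-1,"xyz":[0,1.85,1.0],"yaw":0}
    - {"jaw":-1,"xyz":[0,2.15,1.3],"yaw":0}
    - {"jaw":-1,"xyz":[0,2.42,1.63],"yaw":0}
    - {"jaw":-1,"xyz":[0,2.6,1.9],"yaw":0}
    - {"jaw":-1,"xyz":[0,2.65,2.0],"yaw":0}
    - {"jaw":-1,"xyz":[0,2.65,2.0],"yaw":0}

```text
time_s: 28.95
tcp_pos: [0.5426, -0.1314, 0.1594]
eef_rot: [[-0.021, 1.0, 0.002], [1.0, 0.021, 0.001], [0.001, 0.002, -1.0]]
ft_force: [3.1, 4.5, 1.4]
opening: 0.0083
gripper_force: 52.1
```

```bash
python3 -c "
from h import *
go((.5443,-.1327,.1617,None))"
```

```text
t 28.9 tcp [ 0.5426 -0.1314  0.1594] ydeg 1.2 F [3.1 4.5 1.4] open 0.0083 grip 52.1 q6 1.31
(0.5443, -0.1327, 0.1617, None) xyz [-0.06, 0.07, -0.09] yaw 0.0
```

>>> arm_command:
  motion:
    - {"jaw":-1,"xyz":[0,0.05,0.15],"yaw":0}
    - {"jaw":-1,"xyz":[0,0.07,0.3],"yaw":0}
    - {"jaw":-1,"xyz":[0,0.07,0.3],"yaw":0}
    - {"jaw":-1,"xyz":[0,0.07,0.3],"yaw":0}

```text
time_s: 29.35
tcp_pos: [0.5444, -0.1314, 0.156]
eef_rot: [[-0.021, 1.0, 0.006], [1.0, 0.021, -0.0], [-0.0, 0.006, -1.0]]
ft_force: [-5.6, 7.7, 25.4]
opening: 0.0083
gripper_force: 54.9
```

```bash
python3 -c "
from h import *
go()"
```

```text
t 29.4 tcp [ 0.5444 -0.1314  0.156 ] ydeg 1.2 F [-5.6  7.7 25.4] open 0.0083 grip 54.9 q6 1.31
```

Pressed home against the stop. Release and lift.

>>> arm_command:
  motion:
    - {"jaw":0,"xyz":[0,0,-0.1],"yaw":0}
    - {"jaw":0,"xyz":[0,0,-0.1],"yaw":0}
    - {"jaw":0,"xyz":[0,0,-0.1],"yaw":0}
    - {"jaw":0,"xyz":[0,0,-0.1],"yaw":0}
    - {"jaw":0,"xyz":[0,0,-1.2],"yaw":0}
    - {"jaw":0,"xyz":[0,0,-3],"yaw":0}
    - {"jaw":0,"xyz":[0,-1,-5],"yaw":0}
    - {"jaw":0,"xyz":[-1,-2,-5.5],"yaw":0}
    - {"jaw":0,"xyz":[-2.5,-3,-5.5],"yaw":0}
    - {"jaw":0,"xyz":[-4,-4,-5.5],"yaw":0}
    - {"jaw":0,"xyz":[-4,-4,-5.5],"yaw":0}
    - {"jaw":0,"xyz":[-4,-4,-5.5],"yaw":0}

```text
time_s: 30.55
tcp_pos: [0.4447, -0.2347, 0.2895]
eef_rot: [[-0.018, 1.0, -0.0], [1.0, 0.018, 0.0], [0.0, -0.0, -1.0]]
ft_force: [0.5, -0.4, -0.7]
opening: 0.0426
gripper_force: 0.0
```

```bash
python3 -c "
from h import *
go()
snap('scene','s12.png');snap('top','t12.png')
s=cv2.imread('pics/s12.png');t=cv2.imread('pics/t12.png')
cv2.imwrite('pics/c12.png',np.vstack([cv2.resize(s[170:370,130:530],(600,300)),cv2.resize(t[215:355,140:420],(600,300))]))
"
```

```text
t 30.6 tcp [ 0.4447 -0.2347  0.2895] ydeg 1.0 F [ 0.5 -0.4 -0.7] open 0.0426 grip 0.0 q6 1.07
```

View pics/c12.png

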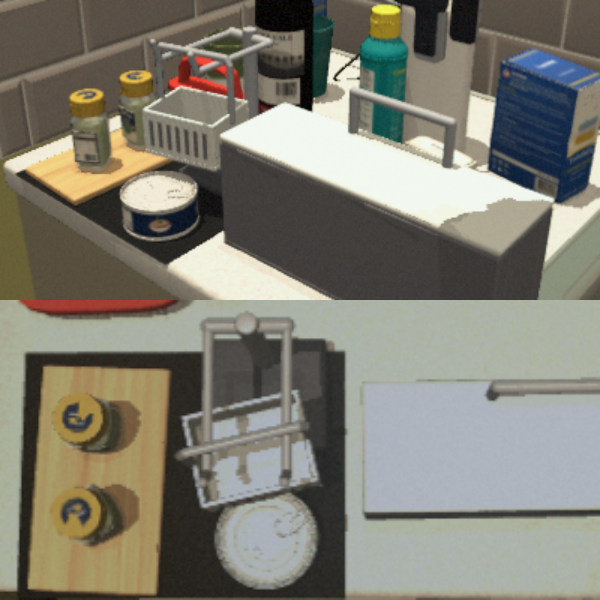

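Final view: the lid is shut, both jars are upright on the board (top-crop caps at (85,420) and (82,515)), and the bystanders are in place. The basket has been twisted a little, but its bar (180,455)–(308,426) still lies across both prongs and is centred on them.

```bash
python3 -c "
from h import *
T=lambda x,y:(140+x/2.143,215+y/2.143)
a=atz('top',*T(180,455),.185);b=atz('top',*T(308,426),.185);print(a,b,(a+b)/2-[.487,.113,.002])
print(robot.job_done())"
```

```text
[0.26811769 0.15440514 0.185     ] [0.29031192 0.0617722  0.185     ] [-0.20778519 -0.00491133  0.183     ]
the job is handed in; nothing more can be done
None
```

The job is handed in, but I got no verdict back. In the last pictures the basket hangs across both prongs, the two jars that were in the box stand upright on the board, the lid is shut and nothing else has moved. The basket was twisted slightly during the run. My last position check on it used a wrong crop scale, so only its sideways centring (about 5 mm off) is measured; its depth along the prongs I judged from the picture.

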